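# Put the measuring cups away in size order

## Task

Put the four steel measuring cups away in their wooden block so that they stand in a row from smallest to largest, each seated upright and fully home in the pocket of its own size, with its handle pointing straight out over one of the block's long sides (either side will do). Leave the garlic bulb and the salt shaker that stand among the cups where they are.

Things in the scene. Friction and masses are not known exactly. Their poses are not given: they have to be found in the camera images.
- cup_smallest: the smallest of four plain steel measuring cups told apart by size: round, open, straight, 40 mm outside diameter, 32 mm high, 2 mm wall; flat strap handle 13 mm wide, 3 mm thick, from just under the rim straight out to 75 mm from the cup's axis. Origin: centre of the underside; z up out of the mouth; x along the handle, away from the cup. Starts upright on the worktop.
- cup_second: the second smallest of four plain steel measuring cups told apart by size: round, open, straight, 48 mm outside diameter, 38 mm high, 2 mm wall; flat strap handle 13 mm wide, 3 mm thick, from just under the rim straight out to 79 mm from the cup's axis. Origin: centre of the underside; z up out of the mouth; x along the handle, away from the cup. Starts upright on the worktop.
- cup_third: the second largest of four plain steel measuring cups told apart by size: round, open, straight, 56 mm outside diameter, 42 mm high, 2 mm wall; flat strap handle 13 mm wide, 3 mm thick, from just under the rim straight out to 83 mm from the cup's axis. Origin: centre of the underside; z up out of the mouth; x along the handle, away from the cup. Starts upright on the worktop.
- cup_largest: the largest of four plain steel measuring cups told apart by size: round, open, straight, 64 mm outside diameter, 46 mm high, 2 mm wall; flat strap handle 13 mm wide, 3 mm thick, from just under the rim straight out to 87 mm from the cup's axis. Origin: centre of the underside; z up out of the mouth; x along the handle, away from the cup. Starts upright on the worktop.
- cup_block: brown wooden block, fixed, at any angle, 94 wide (x) 326 long (y) 34 mm high; origin centre of underside, z up. Row of 4 round chamfered pockets at x = 0, each 5 mm wider than its cup: smallest y = -121.5 (floor 20 mm above underside), second smallest y = -50.5 (14), second largest y = 28.5 (10), largest y = 115.5 (6). Seated, each rim is 18 mm above the block's top, handle clear above it.
- garlic: loose garlic bulb, 53 mm across and high, standing among the cups; leave it. Origin: centre of its underside.
- salt_shaker: loose glass salt shaker with a grey top, 44 mm diameter, 90 mm high, standing among the cups; leave it. Origin: centre of its underside.
Things that resemble listed ones, but are neither listed nor needed, are in the scene too. Leave any blue or green look-alike of the cup_smallest alone. Leave any turquoise look-alike of the cup_largest alone.

How it is judged:
By the outcome, as a careful person would: the job done as asked, in the order asked, and still so for the second after the job is handed in, with the robot touching nothing.
It also fails if it takes over 106 s, if anything falls off the work surface, if the arm or the gripper's body presses on something with over 40 N, if the wrist force passes 120 N, or if a joint passes its speed limit or range.

## Robot

A 7-joint arm with a two-finger parallel gripper is mounted at the origin on a cart in front of the work surface, level with it; the furniture and walls round the work are solid. World frame = base frame: x ahead of the robot, y to its left, z up, the work surface at z = 0. Lengths are in m, angles in rad, forces in N, time in s.
With the tool pointing down it reaches from about 0.4 to 0.925 m from the base axis. Payload 4.1 kg.
Tool frame: the origin (TCP) lies on the front face of the gripper's body, between the roots of the fingers; the fingertips stand 73 mm ahead of it and the grasp point (between the pads) lies 54 mm ahead of it; z points along the fingers, y is the line along which they close (so a half turn about z gives the same grasp; the last joint's range is limited). The gripper opens to 85 mm and grips with 20 to 120 N. Pads are 22 mm wide; open, the fingers measure 114 mm over their backs; the gripper's body (76 mm by 85 mm) begins 54 mm behind the grasp point. The pads swing forward as they close: fully open they stand 13 mm farther back than shut.
Start: joints at [-1.346, 0.398, 0.045, 1.537, -0.019, 1.207, -0.051], TCP at [0.207, 0.616, 0.304] pointing down, gripper open.
Joint ranges: [-2.82, 2.82], [-0.49, 2.23], [-1.37, 1.46], [0, 2.46], [-1.36, 4.5], [0.23, 2], [-2.94, 2.94]. Speed limits (rad/s): [2.57, 2.57, 3.14, 3.14, 3.14, 3.14, 3.14].

## Interface

Orientations are given as a unit quaternion [x, y, z, w].
In Python, from bench import get_state, optics, r gives the robot as it stands.
- The arm moves only by the tool jog_arm, called after "Emit:" as a command line: name --argument value ..., lists and objects as JSON in quotes. Schema: {"type":"object","properties":{"steps":{"type":"object","properties":{"wx":{"type":"array","items":{"type":"number"},"minItems":1,"maxItems":8},"wy":{"type":"array","items":{"type":"number"},"minItems":1,"maxItems":8},"wz":{"type":"array","items":{"type":"number"},"minItems":1,"maxItems":8},"tx":{"type":"array","items":{"type":"number"},"minItems":1,"maxItems":8},"ty":{"type":"array","items":{"type":"number"},"minItems":1,"maxItems":8},"tz":{"type":"array","items":{"type":"number"},"minItems":1,"maxItems":8},"finger_gap":{"type":"array","items":{"type":"number"},"minItems":1,"maxItems":8}},"additionalProperties":false,"required":["wx","wy","wz","tx","ty","tz","finger_gap"]},"grip_force":{"type":"number"},"only":{"type":"string"},"quiet":{"type":"boolean"},"lines":{"type":"string"}},"required":["steps"],"additionalProperties":false}. steps is an object with one list for each field, all of the same length, 1 to 8, a row being the entries at one place: wx, wy, wz (a rotation vector in a scale on which 1.0 is 2 rad), tx, ty, tz (the shift in shares of 0.4 m (1.0 is 0.4 m)), finger_gap (the finger opening in m); each row is the pose to reach, as a shift and turn from the pose commanded when the call began, along the tool's axes at that moment; what a row does not reach only later rows make up. A row lasts 1/10 s, in which the tool goes at most 0.05 m and 0.15 rad, less where a joint would pass 70% of its speed; a pose out of reach is approached as far as the arm can. The fingers move at their own pace and stop on an object; grip_force is the grip in N (left out, the last holds). Time passes only in rows, so rows that do not move let the fingers close. The tool returns the time, the measured TCP pose, the force, the opening and the grip force at its end. only (a regular expression) keeps the lines of the reply that match it, lines (a string "A,B") keeps lines A to B, and quiet returns only ok. Shift and turn numbers lie between -1 and 1, and a call with a number outside is refused. Input that does not fit is refused with a message, and nothing moves.
- get_state(): the state, without advancing time (a new reading comes with each control period).
- optics.snapshot(name): name is "scene" or "top" or "wrist"; returns a dict with "image" (480x640x3 uint8, blue, green, red), "fx", "fy", "cx", "cy" (pixels), "k1" (the pictures are not rectified: a ray, as slopes to the right and down, at radius r is drawn at 1 + k1 r^2 times it, then the intrinsics apply), "pose" (4x4, takes a point from camera to world coordinates). Camera axes: x right, y up, looking along -z (the intrinsics and any distortion apply to the point x, -y, -z); pixel columns grow to the right and rows downward; lengths in m; the calibration is good to about 2 mm. A picture is of the moment at which its call begins. There is no depth.
- r.hand_in(): hands the job in; it is judged then, once.
The state is a dict: "clock": time; "qpos": joint angles; "qd": joint speeds; "joint_efforts": joint torques, N m; "tool_pos": TCP position; "eef_rot": TCP orientation; "force": force on the tool from outside, world axes, zero at the start; "ft_torque": the same for the moment, N m; "grip_width": finger opening in m; "finger_force": force on a finger pad.
Only numpy, scipy, OpenCV 4.12 (cv2) and the standard library are available. Lean on these libraries where they do the work, as an engineer would, in place of code of your own. Each camera call takes 0.05 s, during which the arm holds its last target. There are 200 camera calls.

## Working session

There is one attempt and no reset: what is moved stays moved. The work goes in short steps, Python scripts to look and compute and a tool call to move; the robot and the scene stay as the last step left them, time stands still between calls to the robot, and variables do not carry over. Pictures are saved under pics/ and viewed, at most 14 in all, crops included, and the job is handed in when it is done.

```bash
ls; mkdir -p pics
```

Run:
```python
from bench import get_state, optics, r
import cv2, numpy as np, json
print(get_state())
for n in ("top","scene"):
    s=optics.snapshot(n); cv2.imwrite(f"pics/{n}0.png",s["image"])
    print(n,{k:(np.round(v,3).tolist() if k=="pose" else v) for k,v in s.items() if k!="image"})
```

```text
pics
{'clock': 0.0, 'qpos': array([-1.34602067,  0.39920267,  0.04504645,  1.53785468, -0.01868856,
        1.20689132, -0.05069811]), 'qd': array([-1.28148501e-03, -8.34765453e-04, -1.23699229e-03,  7.71225151e-04,
        1.58571996e-03, -1.08633377e-04,  5.07901872e-05]), 'joint_efforts': array([ 4.40454687e-04, -4.75123322e+01,  1.36513822e+00, -2.54216123e+01,
        1.17018807e-02,  9.65446903e-03, -9.22722847e-06]), 'tool_pos': array([0.20662287, 0.6157793 , 0.30286795]), 'eef_rot': array([ 1.61128812e-01,  9.86932911e-01, -9.63914657e-04, -8.13535433e-05]), 'force': array([-0.67077848, -0.0250853 , -0.89524231]), 'ft_torque': array([ 0.00856116, -0.00506099,  0.01504719]), 'finger_force': 0.0, 'grip_width': 0.08543057655861885}
top {'fx': 447.4167190439943, 'fy': 447.4167190439943, 'cx': 316.9157443911505, 'cy': 233.51497957341456, 'k1': 0.008023892411450502, 'pose': [[-0.025, 0.974, -0.226, 0.209], [-1.0, -0.026, 0.001, 0.014], [-0.005, 0.226, 0.974, 1.355], [0.0, 0.0, 0.0, 1.0]]}
scene {'fx': 512.984680209059, 'fy': 512.984680209059, 'cx': 322.09796741103816, 'cy': 242.10647334990608, 'k1': -0.05611872134142523, 'pose': [[0.851, 0.285, -0.44, -0.108], [-0.524, 0.492, -0.695, -0.933], [0.019, 0.822, 0.569, 0.808], [0.0, 0.0, 0.0, 1.0]]}
```

View pics/top0.png

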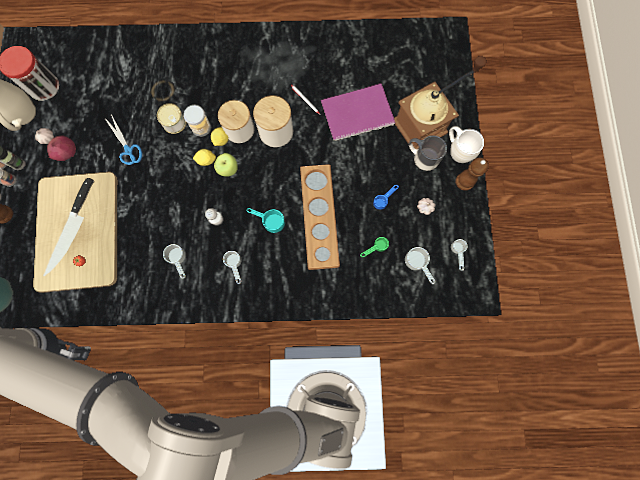

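View pics/scene0.png

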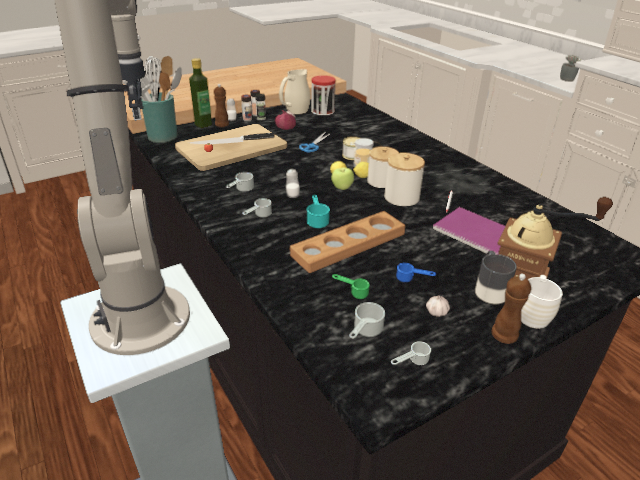

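Top view: the block is at (320,217), with its large pocket at the far end (316,181). The steel cups are at (174,254), (232,260), (418,259, largest) and (459,246, smallest). The garlic is at (426,206) and the salt shaker at (214,216). I'll zoom in for the masks.

Run:
```python
import cv2, numpy as np
im=cv2.imread("pics/top0.png")
t=[]
for u,v in ((174,260),(232,265),(420,264),(459,253),(318,190),(322,245)):
    t.append(cv2.resize(im[v-32:v+32,u-32:u+32],(256,256),interpolation=cv2.INTER_CUBIC))
cv2.imwrite("pics/zoom0.png",np.vstack([np.hstack(t[:3]),np.hstack(t[3:])]))
```

```text
(no output)
```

View pics/zoom0.png

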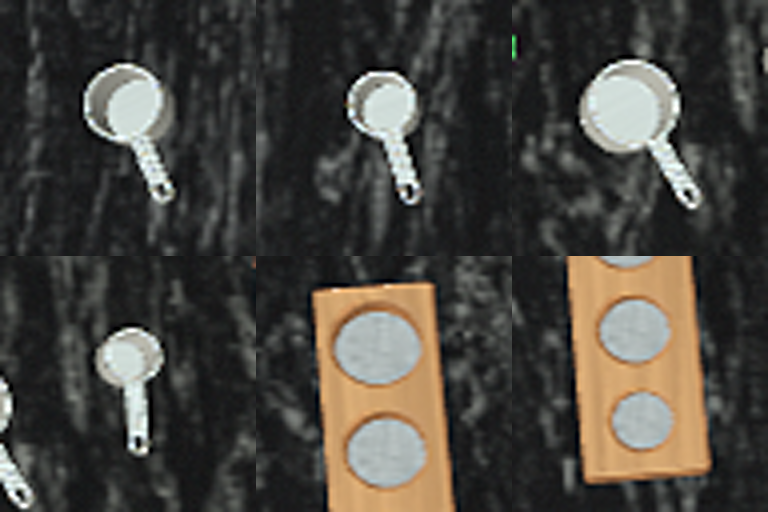

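The sizes are clear: (174) is third, (232) second, (418) largest and (459) smallest. I'll measure by fitting circles of known radius to the far-side arcs, cast onto the rim or floor plane.

Create h.py:
```python
import cv2, numpy as np
from scipy.optimize import least_squares
from scipy.spatial.transform import Rotation as Ro
from bench import get_state, optics
CUPS={"1":(.020,.032,.075),"2":(.024,.038,.079),"3":(.028,.042,.083),"4":(.032,.046,.087)}  # R,H,handle
def cast(s,px,z):
    """pixels -> world points on the plane at height z"""
    K=np.array([[s["fx"],0,s["cx"]],[0,s["fy"],s["cy"]],[0,0,1]])
    q=cv2.undistortPoints(np.float64(px).reshape(-1,1,2),K,np.array([s["k1"],0,0,0.])).reshape(-1,2)
    P=np.asarray(s["pose"]); d=np.c_[q[:,0],-q[:,1],-np.ones(len(q))]@P[:3,:3].T; o=P[:3,3]
    return o+d*((z-o[2])/d[:,2])[:,None]
def project(s,p):
    P=np.asarray(s["pose"]); c=(np.atleast_2d(p)-P[:3,3])@P[:3,:3]; q=np.c_[c[:,0],-c[:,1]]/-c[:,2:]
    q=q*(1+s["k1"]*(q**2).sum(1))[:,None]; return q*[s["fx"],s["fy"]]+[s["cx"],s["cy"]]
def blob(s,mask,u,v,k=4,w=45):
    """contour (subpixel) of the blob nearest u,v; mask: function crop->float image thresholded at .5"""
    u,v=int(u),int(v); x0,y0=max(u-w,0),max(v-w,0); c=s["image"][y0:v+w,x0:u+w]
    c=cv2.resize(c,None,fx=k,fy=k,interpolation=cv2.INTER_CUBIC)
    cs,_=cv2.findContours(mask(c).astype(np.uint8),cv2.RETR_EXTERNAL,cv2.CHAIN_APPROX_NONE)
    cs=[q for q in cs if cv2.contourArea(q)>k*k*40]
    b=min(cs,key=lambda q:-cv2.pointPolygonTest(q,((u-x0+.5)*k,(v-y0+.5)*k),True)).reshape(-1,2)
    return (b+.5)/k-.5+[x0,y0]
def fit(P,R,cam,c0,cosmin=0.,tol=.006):
    """known-radius circle to the arc on the side away from the camera"""
    c=np.array(c0,float)
    for _ in range(6):
        d=P[:,:2]-c; r=np.hypot(*d.T); a=(c-cam[:2])/np.hypot(*(c-cam[:2]))
        k=(d@a/r>cosmin)&(abs(r-R)<tol)
        f=least_squares(lambda q:np.hypot(*(P[k,:2]-q).T)-R,c,loss="soft_l1",f_scale=.0007); c=f.x
        tol=max(tol*.6,.002)
    return c,k.sum(),np.abs(f.fun).mean()
bright=lambda c:cv2.GaussianBlur(c,(0,0),1.5).min(2)>135
def delta(pos,yaw):
    """shift & turn in tool axes to reach pos with tool x axis at world angle yaw, pointing down"""
    st=get_state(); R0=Ro.from_quat(st["eef_rot"]); 
    Rt=Ro.from_matrix(np.array([[np.cos(yaw),np.sin(yaw),0],[np.sin(yaw),-np.cos(yaw),0],[0,0,-1]]))
    print("rot",np.round((R0.inv()*Rt).as_rotvec(),3).tolist(),"shift",np.round(R0.inv().apply(np.array(pos)-st["tool_pos"]),4).tolist(),
      "| tcp",np.round(st["tool_pos"],4),"q7 %.2f"%st["qpos"][6],"F",np.round(st["force"],1),"w %.4f"%st["grip_width"],"t %.1f"%st["clock"])
```

Run:
```python
from h import *
s=optics.snapshot("top"); cam=s["pose"][:3,3]
for n,(u,v) in {"3":(174,254),"2":(232,260),"4":(418,259),"1":(459,246)}.items():
    R,H,L=CUPS[n]; b=blob(s,bright,u,v); P=cast(s,b,H); c0=cast(s,[[u,v]],H)[0,:2]
    c,k,e=fit(P,R,cam,c0,-.2)
    Q=cast(s,b,H-.003)[:,:2]-c; r=np.hypot(*Q.T); m=Q[r>R+.012].mean(0)
    print(n,np.round(c,4),k,"err %.4f"%e,"handle yaw %.3f"%np.arctan2(m[1],m[0]),"L %.4f"%r.max())
gray=lambda c:(lambda h:(h[...,1]<60)&(h[...,2]>110))(cv2.cvtColor(cv2.GaussianBlur(c,(0,0),1.5),cv2.COLOR_BGR2HSV))
C=[]
for (u,v),R,z in zip(((322,254),(320,231),(318,207),(316,180)),(.0225,.0265,.0305,.0345),(.020,.014,.010,.006)):
    P=cast(s,blob(s,gray,u,v,w=25),z); c,k,e=fit(P,R,cam,cast(s,[[u,v]],z)[0,:2]); C.append(c); print(np.round(c,4),k,e)
C=np.array(C); Y=np.array([-.1215,-.0505,.0285,.1155])
# similarity without scale: centre o and direction d of block y
d=((Y-Y.mean())[:,None]*(C-C.mean(0))).sum(0); print("scale",np.hypot(*d)/((Y-Y.mean())**2).sum())
d/=np.hypot(*d); o=C.mean(0)-Y.mean()*d; print("origin",o,"d",d,"res",np.round(C-o-Y[:,None]*d,4).tolist())
print("y-angle",np.arctan2(d[1],d[0]),"pockets",np.round(o+Y[:,None]*d,4).tolist())
```

```text
3 [0.4657 0.4471] 118 err 0.0003 handle yaw -2.704 L 0.0829
2 [0.4457 0.2727] 101 err 0.0005 handle yaw -2.821 L 0.0794
4 [ 0.4327 -0.2849] 132 err 0.0005 handle yaw -2.670 L 0.0878
1 [ 0.4684 -0.4168] 87 err 0.0004 handle yaw 3.100 L 0.0751
[ 0.4543 -0.0012] 84 0.00023597489407923975
[0.5251 0.0029] 96 0.0002764904535357241
[0.6042 0.0074] 109 0.0003193833500164779
[0.6911 0.0121] 121 0.00028084338998599334
scale 1.0010751829847708
origin [0.57568074 0.00569659] d [0.99843222 0.0559742 ] res [[-0.0, -0.0001], [-0.0002, 0.0], [0.0001, 0.0001], [0.0001, -0.0001]]
y-angle 0.05600347423765748 pockets [[0.4544, -0.0011], [0.5253, 0.0029], [0.6041, 0.0073], [0.691, 0.0122]]
```

```bash
python3 -c "
from h import *
delta([.4657,.4471,.20],-2.704)"
```

```text
rot [-0.001, -0.0, -0.761] shift [-0.2993, -0.0775, 0.1032] | tcp [0.2066 0.6159 0.3031] q7 -0.05 F [-0.3  0.2 -0.5] w 0.0852 t 0.1
```

The rows are not in the units I measure in: shifts go in shares of 0.4 m and turns go in shares of 2 rad. I convert before sending: -0.2993 m is -0.7483, 0.1032 m is 0.258, -0.761 rad is -0.3805.

Emit:
jog_arm --steps '{"wx": [0, 0, 0, 0, 0, 0, 0, 0], "wy": [0, 0, 0, 0, 0, 0, 0, 0], "wz": [-0.3805, -0.3805, -0.3805, -0.3805, -0.3805, -0.3805, -0.3805, -0.3805], "tx": [-0.7483, -0.7483, -0.7483, -0.7483, -0.7483, -0.7483, -0.7483, -0.7483], "ty": [-0.1938, -0.1938, -0.1938, -0.1938, -0.1938, -0.1938, -0.1938, -0.1938], "tz": [0.258, 0.258, 0.258, 0.258, 0.258, 0.258, 0.258, 0.258], "finger_gap": [0.085, 0.085, 0.085, 0.085, 0.085, 0.085, 0.085, 0.085]}' --grip_force 60

```text
clock: 0.95
tool_pos: [0.4703, 0.442, 0.1986]
eef_rot: [-0.213, 0.977, -0.003, -0.0]
force: [0.0, -0.6, 0.2]
grip_width: 0.0848
finger_force: 0.0
```

```bash
python3 -c "
from h import *
delta([.4657,.4471,.095],-2.704)
s=optics.snapshot('wrist'); cv2.imwrite('pics/w1.png',s['image']); print(np.round(s['pose'],3),s['fx'],s['k1'])"
```

```text
rot [-0.005, -0.002, -0.009] shift [0.0019, 0.0071, 0.1036] | tcp [0.4703 0.442  0.1986] q7 1.17 F [ 0.  -0.6  0.2] w 0.0848 t 0.9
[[-0.416 -0.873 -0.254  0.407]
 [ 0.909 -0.401 -0.111  0.413]
 [-0.005 -0.277  0.961  0.267]
 [ 0.     0.     0.     1.   ]] 381.707556065431 -0.009235757978644439
```

View pics/w1.png

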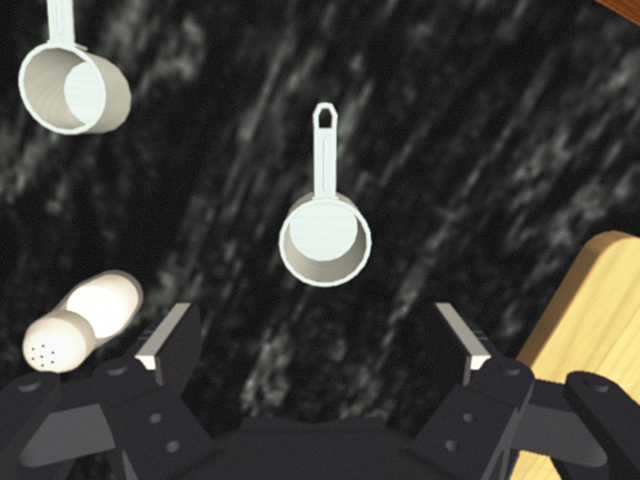

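The wrist view has cup 3 at (325,240), midway between the fingers. I'll cross-check its position from here.

Add to h.py:
```python
def wcup(n,z=None,c0=None,tag="wrist"):
    """wrist fit of cup n with its rim at height z (default on the table)"""
    R,H,L=CUPS[n]; z=H if z is None else z; s=optics.snapshot(tag); u,v=project(s,[*c0,z])[0]
    b=blob(s,bright,u,v,k=2,w=170); P=cast(s,b,z); cam=s["pose"][:3,3]
    c,k,e=fit(P,R,cam,c0,0.,.008); Q=cast(s,b,z-.003)[:,:2]-c; r=np.hypot(*Q.T); m=Q[(r>R+.012)&(r<L+.003)].mean(0)
    print(n,tag,"c",np.round(c,4),k,"err %.4f"%e,"yaw %.3f"%np.arctan2(m[1],m[0]))
    return c
```

```bash
python3 -c "
from h import *
wcup('3',None,[.4657,.4471]); delta([.4657,.4471,.095],-2.704)"
```

```text
3 wrist c [0.4659 0.4466] 246 err 0.0001 yaw -2.706
rot [0.0, -0.001, -0.002] shift [0.0001, 0.0, 0.1052] | tcp [0.466  0.4472 0.2002] q7 1.17 F [-0.2  1.2  0.3] w 0.0849 t 1.1
```

In the tool's units: 0.105 m is 0.2625, 0.09 m is 0.225.

Emit:
jog_arm --steps '{"wx": [0, 0, 0, 0, 0, 0, 0, 0], "wy": [0, 0, 0, 0, 0, 0, 0, 0], "wz": [0, 0, 0, 0, 0, 0, 0, 0], "tx": [0, 0, 0, 0, 0, 0, 0, 0], "ty": [0, 0, 0, 0, 0, 0, 0, 0], "tz": [0.125, 0.225, 0.2625, 0.2625, 0.2625, 0.2625, 0.2625, 0.2625], "finger_gap": [0.085, 0.085, 0.085, 0.085, 0.05, 0.05, 0.05, 0.05]}' --grip_force 40

```text
clock: 1.85
tool_pos: [0.467, 0.4492, 0.099]
eef_rot: [-0.217, 0.976, 0.002, 0.002]
force: [-2.3, 0.8, 5.4]
grip_width: 0.0547
finger_force: 41.7
```

Emit:
jog_arm --steps '{"wx": [0, 0, 0], "wy": [0, 0, 0], "wz": [0, 0, 0], "tx": [0, 0, 0], "ty": [0, 0, 0], "tz": [0, 0, 0], "finger_gap": [0.05, 0.05, 0.05]}'

```text
clock: 2.15
tool_pos: [0.467, 0.4492, 0.099]
eef_rot: [-0.217, 0.976, 0.002, 0.002]
force: [-1.6, 0.3, 7.1]
grip_width: 0.0544
finger_force: 41.7
```

Emit:
jog_arm --steps '{"wx": [0, 0, 0, 0, 0, 0], "wy": [0, 0, 0, 0, 0, 0], "wz": [0, 0, 0, 0, 0, 0], "tx": [0, 0, 0, 0, 0, 0], "ty": [0, 0, 0, 0, 0, 0], "tz": [-0.125, -0.25, -0.375, -0.3875, -0.3875, -0.3875], "finger_gap": [0.05, 0.05, 0.05, 0.05, 0.05, 0.05]}'

```text
clock: 2.75
tool_pos: [0.4654, 0.4471, 0.2503]
eef_rot: [-0.217, 0.976, -0.0, -0.0]
force: [0.3, 0.1, -1.5]
grip_width: 0.0543
finger_force: 42.8
```

```bash
python3 -c "
from h import *
delta([.6041,.0073,.25],1.627)
s=optics.snapshot('wrist'); cv2.imwrite('pics/w2.png',s['image'])"
```

```text
rot [-0.001, -0.0, 1.952] shift [0.0606, -0.4572, 0.0005] | tcp [0.4654 0.4471 0.2503] q7 1.18 F [ 0.3  0.1 -1.5] w 0.0543 t 2.8
```

View pics/w2.png

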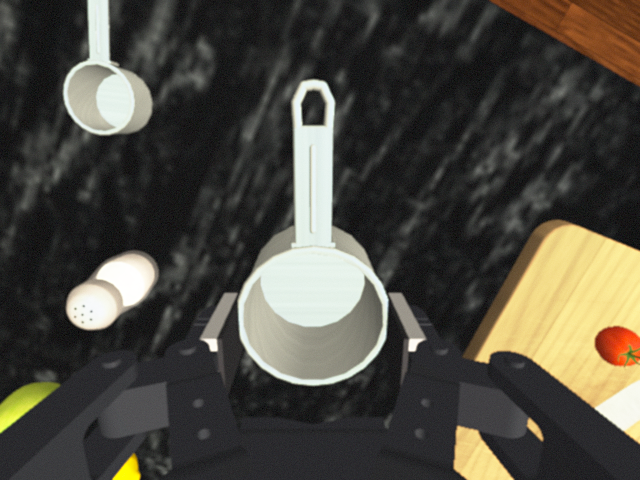

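Cup 3 is held level, with its rim centred at about (314,318) and the handle straight up the image. Next I carry it over its pocket.

In the tool's units: -0.28 m is -0.7, 0.01 m is 0.025, 1.2 rad is 0.6.

Emit:
jog_arm --steps '{"wx": [0, 0, 0, 0, 0, 0, 0, 0], "wy": [0, 0, 0, 0, 0, 0, 0, 0], "wz": [0.075, 0.15, 0.225, 0.3, 0.375, 0.45, 0.525, 0.6], "tx": [0.0125, 0.025, 0.0375, 0.05, 0.0625, 0.075, 0.0875, 0.1], "ty": [-0.0875, -0.175, -0.2625, -0.35, -0.4375, -0.525, -0.6125, -0.7], "tz": [0, 0, 0, 0, 0, 0, 0, 0], "finger_gap": [0.05, 0.05, 0.05, 0.05, 0.05, 0.05, 0.05, 0.05]}'

```text
clock: 3.6
tool_pos: [0.5475, 0.1753, 0.2488]
eef_rot: [0.375, 0.927, -0.001, -0.001]
force: [0.5, -1.3, 0.0]
grip_width: 0.0544
finger_force: 42.8
```

```bash
python3 -c "
from h import *
delta([.6041,.0073,.25],1.627)"
```

```text
rot [-0.004, 0.0, 0.746] shift [-0.1575, -0.0814, -0.0011] | tcp [0.5475 0.1753 0.2488] q7 0.52 F [ 0.5 -1.3  0. ] w 0.0544 t 3.6
```

In the tool's units: -0.155 m is -0.3875, -0.15 m is -0.375, 0.75 rad is 0.375.

Emit:
jog_arm --steps '{"wx": [0, 0, 0, 0, 0, 0, 0, 0], "wy": [0, 0, 0, 0, 0, 0, 0, 0], "wz": [0.075, 0.15, 0.225, 0.3, 0.375, 0.375, 0.375, 0.375], "tx": [-0.1, -0.2, -0.3, -0.375, -0.3875, -0.3875, -0.3875, -0.3875], "ty": [-0.05, -0.1, -0.15, -0.2, -0.2025, -0.2025, -0.2025, -0.2025], "tz": [0, 0, 0, 0, 0, 0, 0, 0], "finger_gap": [0.05, 0.05, 0.05, 0.05, 0.05, 0.05, 0.05, 0.05]}'

```text
clock: 4.4
tool_pos: [0.6038, 0.0132, 0.2498]
eef_rot: [0.685, 0.729, -0.0, -0.001]
force: [-0.2, 0.6, -0.2]
grip_width: 0.0546
finger_force: 42.8
```

```bash
python3 -c "
from h import *
wcup('3',.193,[.6041,.0073]);delta([.6041,.0073,.16],1.627)
s=optics.snapshot('wrist'); cv2.imwrite('pics/w3.png',s['image'])"
```

```text
3 wrist c [0.6049 0.0181] 400 err 0.0002 yaw 1.632
rot [-0.001, -0.001, 0.006] shift [-0.0058, -0.0001, 0.0901] | tcp [0.6039 0.0131 0.2501] q7 0.17 F [ 0.8 -0.  -0.7] w 0.0544 t 4.5
```

View pics/w3.png

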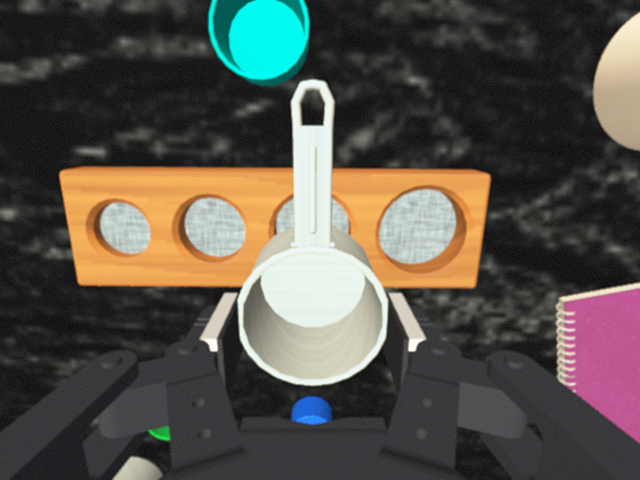

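Add to h.py:
```python
gray=lambda c:(lambda h:(h[...,1]<60)&(h[...,2]>110))(cv2.cvtColor(cv2.GaussianBlur(c,(0,0),1.5),cv2.COLOR_BGR2HSV))
PK={"1":(.4544,-.0011,.020,.0225),"2":(.5253,.0029,.014,.0265),"3":(.6041,.0073,.010,.0305),"4":(.6910,.0122,.006,.0345)}
def wpock(s,ks):
    for k in ks:
        x,y,z,R=PK[k]; u,v=project(s,[x,y,z])[0]
        c,n,e=fit(cast(s,blob(s,gray,u,v,k=2,w=60),z),R,s["pose"][:3,3],[x,y]); print("pocket",k,np.round(c-[x,y],4),n,"%.4f"%e)
```

```bash
python3 -c "
from h import *
for z in (.183,.188,.193,.198,.203): wcup('3',z,[.6045,.016])
s=optics.snapshot('wrist'); wpock(s,'124')"
```

```text
3 wrist c [0.6057 0.0093] 375 err 0.0006 yaw 1.633
3 wrist c [0.6056 0.0128] 386 err 0.0003 yaw 1.635
3 wrist c [0.6055 0.0164] 398 err 0.0002 yaw 1.634
3 wrist c [0.6053 0.0201] 407 err 0.0005 yaw 1.633
3 wrist c [0.605  0.0238] 349 err 0.0005 yaw 1.629
pocket 1 [0.0019 0.001 ] 155 0.0002
pocket 2 [0.0015 0.0009] 177 0.0002
pocket 4 [0.0001 0.0007] 225 0.0002
```

```bash
python3 -c "
from h import *
wcup('3',.1915,[.6045,.016]);delta([.6041,.0073,.16],1.627)
wcup('3',.1915,[.6045,.016],'top');wcup('3',.1915,[.6045,.016],'scene')"
```

```text
3 wrist c [0.6057 0.0143] 394 err 0.0001 yaw 1.633
rot [0.0, -0.0, 0.002] shift [-0.0041, -0.0005, 0.0908] | tcp [0.6043 0.0114 0.2508] q7 0.17 F [-0.  -0.1 -1. ] w 0.0546 t 4.8
3 top c [0.6714 0.0314] 4 err 0.0000 yaw -0.168
3 scene c [0.6055 0.018 ] 30 err 0.0006 yaw -1.735
```

In the tool's units: 0.105 m is 0.2625, 0.09 m is 0.225.

Emit:
jog_arm --steps '{"wx": [0, 0, 0, 0, 0, 0], "wy": [0, 0, 0, 0, 0, 0], "wz": [0, 0, 0, 0, 0, 0], "tx": [-0.015, -0.015, -0.015, -0.015, -0.015, -0.015], "ty": [-0.0008, -0.0008, -0.0008, -0.0008, -0.0008, -0.0008], "tz": [0.1125, 0.225, 0.2625, 0.2625, 0.2625, 0.2625], "finger_gap": [0.05, 0.05, 0.05, 0.05, 0.05, 0.05]}'

```text
clock: 5.55
tool_pos: [0.6061, 0.0053, 0.1481]
eef_rot: [0.686, 0.727, 0.002, 0.001]
force: [0.0, -0.8, -1.1]
grip_width: 0.0542
finger_force: 42.8
```

```bash
python3 -c "
from h import *
delta([.6042,.0053,.109],1.627)
wcup('3',.1467-.0105,[.6045,.0073])"
```

```text
rot [0.005, -0.0, 0.002] shift [0.0001, -0.0021, 0.0391] | tcp [0.6061 0.0053 0.1481] q7 0.24 F [ 0.  -0.8 -1.1] w 0.0542 t 5.5
3 wrist c [0.6045 0.0073] 0 err nan yaw 1.555h.py:31: RuntimeWarning: Mean of empty slice.
  return c,k.sum(),np.abs(f.fun).mean()
  ret = ret.dtype.type(ret / rcount)
```

In the tool's units: 0.036 m is 0.09, 0.01 m is 0.025.

Emit:
jog_arm --steps '{"wx": [0, 0, 0, 0, 0, 0, 0], "wy": [0, 0, 0, 0, 0, 0, 0], "wz": [0, 0, 0, 0, 0, 0, 0], "tx": [0, 0, 0, 0, 0, 0, 0], "ty": [0, 0, 0, 0, 0, 0, 0], "tz": [0, 0.025, 0.045, 0.06, 0.075, 0.09, 0.09], "finger_gap": [0.05, 0.05, 0.05, 0.05, 0.05, 0.05, 0.05]}'

```text
clock: 6.3
tool_pos: [0.6045, 0.0052, 0.1093]
eef_rot: [0.686, 0.727, -0.0, -0.0]
force: [0.7, -0.9, -0.8]
grip_width: 0.0548
finger_force: 42.8
```

```bash
python3 -c "
from h import *
delta([.6042,.0053,.109],1.627)
wcup('3',.052,[.6045,.0073])"
```

```text
rot [-0.0, -0.0, 0.002] shift [0.0001, -0.0002, 0.0003] | tcp [0.6045 0.0052 0.1093] q7 0.26 F [ 0.7 -0.9 -0.8] w 0.0548 t 6.3
3 wrist c [0.6057 0.0095] 399 err 0.0002 yaw 1.630
```

In the tool's units: 0.003 m is 0.0075, 0.002 m is 0.005.

Emit:
jog_arm --steps '{"wx": [0, 0, 0, 0, 0, 0], "wy": [0, 0, 0, 0, 0, 0], "wz": [0, 0, 0, 0, 0, 0], "tx": [0, 0, 0, 0, 0, 0], "ty": [0, 0, 0, 0, 0, 0], "tz": [0.005, 0.0075, 0.0075, 0.0075, 0.0075, 0.0075], "finger_gap": [0.05, 0.05, 0.066, 0.066, 0.066, 0.066]}'

```text
clock: 6.95
tool_pos: [0.6042, 0.0054, 0.1064]
eef_rot: [0.686, 0.727, -0.0, -0.0]
force: [0.5, -0.1, -0.6]
grip_width: 0.0664
finger_force: 0.0
```

Emit:
jog_arm --steps '{"wx": [0, 0, 0, 0, 0], "wy": [0, 0, 0, 0, 0], "wz": [0, 0, 0, 0, 0], "tx": [0, 0, 0, 0, 0], "ty": [0, 0, 0, 0, 0], "tz": [-0.075, -0.2, -0.325, -0.35, -0.35], "finger_gap": [0.066, 0.066, 0.085, 0.085, 0.085]}'

```text
clock: 7.45
tool_pos: [0.6056, 0.0052, 0.249]
eef_rot: [0.686, 0.727, 0.002, 0.001]
force: [0.2, 0.6, -1.4]
grip_width: 0.0852
finger_force: 0.0
```

```bash
python3 -c "
from h import *
wcup('3',.052,[.6045,.0073]);delta([.4457,.2727,.25],-2.821)
s=optics.snapshot('wrist'); cv2.imwrite('pics/w4.png',s['image'])"
```

```text
3 wrist c [0.6061 0.0083] 215 err 0.0003 yaw 1.628
rot [0.001, 0.0, -1.833] shift [0.276, -0.1428, -0.0032] | tcp [0.6043 0.0055 0.2467] q7 0.18 F [-0.7  0.3 -1.3] w 0.0852 t 7.5
```

View pics/w4.png

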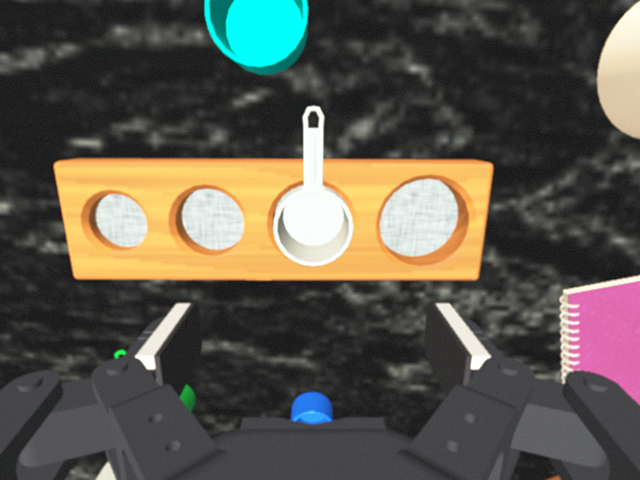

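Cup 3 is seated at (313,225) with its handle square to the block. Next is cup 2.

In the tool's units: 0.24 m is 0.6, 0.21 m is 0.525, -1.2 rad is -0.6.

Emit:
jog_arm --steps '{"wx": [0, 0, 0, 0, 0, 0, 0, 0], "wy": [0, 0, 0, 0, 0, 0, 0, 0], "wz": [-0.075, -0.15, -0.225, -0.3, -0.375, -0.45, -0.525, -0.6], "tx": [0.075, 0.15, 0.225, 0.3, 0.375, 0.45, 0.525, 0.6], "ty": [-0.0375, -0.075, -0.1125, -0.15, -0.1875, -0.225, -0.2625, -0.3], "tz": [0, 0, 0, 0, 0, 0, 0, 0], "finger_gap": [0.085, 0.085, 0.085, 0.085, 0.085, 0.085, 0.085, 0.085]}'

```text
clock: 8.35
tool_pos: [0.4685, 0.2386, 0.2442]
eef_rot: [0.153, 0.988, -0.002, -0.002]
force: [0.8, -0.8, 0.1]
grip_width: 0.0849
finger_force: 0.0
```

```bash
python3 -c "
from h import *
delta([.4457,.2727,.20],-2.821)"
```

```text
rot [-0.002, -0.004, -0.627] shift [0.0319, 0.0258, 0.0442] | tcp [0.4685 0.2386 0.2442] q7 0.77 F [ 0.8 -0.8  0.1] w 0.0849 t 8.3
```

In the tool's units: 0.044 m is 0.11, 0.04 m is 0.1, -0.63 rad is -0.315.

Emit:
jog_arm --steps '{"wx": [0, 0, 0, 0, 0, 0, 0], "wy": [0, 0, 0, 0, 0, 0, 0], "wz": [-0.075, -0.15, -0.225, -0.315, -0.315, -0.315, -0.315], "tx": [0.025, 0.05, 0.075, 0.0775, 0.0775, 0.0775, 0.0775], "ty": [0.025, 0.05, 0.0625, 0.0625, 0.0625, 0.0625, 0.0625], "tz": [0.025, 0.05, 0.1, 0.11, 0.11, 0.11, 0.11], "finger_gap": [0.085, 0.085, 0.085, 0.085, 0.085, 0.085, 0.085]}'

```text
clock: 9.05
tool_pos: [0.449, 0.2709, 0.2024]
eef_rot: [-0.157, 0.988, -0.0, -0.0]
force: [0.5, -0.7, -0.4]
grip_width: 0.0851
finger_force: 0.0
```

```bash
python3 -c "
from h import *
optics.snapshot('wrist');optics.snapshot('wrist')
wcup('2',None,[.4457,.2727]);delta([.4457,.2727,.096],-2.821)"
```

```text
2 wrist c [0.4469 0.2724] 207 err 0.0003 yaw -2.824
rot [0.0, 0.001, -0.005] shift [0.0029, 0.0025, 0.107] | tcp [0.4492 0.2712 0.203 ] q7 1.29 F [0.7 1.  0.5] w 0.0853 t 9.2
```

In the tool's units: 0.107 m is 0.2675, 0.0025 m is 0.0063, -0.005 rad is -0.0025.

Emit:
jog_arm --steps '{"wx": [0, 0, 0, 0, 0, 0], "wy": [0, 0, 0, 0, 0, 0], "wz": [-0.0025, -0.0025, -0.0025, -0.0025, -0.0025, -0.0025], "tx": [0.005, 0.005, 0.005, 0.005, 0.005, 0.005], "ty": [0.0063, 0.0063, 0.0063, 0.0063, 0.0063, 0.0063], "tz": [0.125, 0.225, 0.2675, 0.2675, 0.2675, 0.2675], "finger_gap": [0.085, 0.085, 0.085, 0.085, 0.085, 0.085]}' --grip_force 40

```text
clock: 9.8
tool_pos: [0.4473, 0.2737, 0.0973]
eef_rot: [-0.16, 0.987, 0.001, 0.002]
force: [-0.6, 0.7, 0.9]
grip_width: 0.0848
finger_force: 0.0
```

Emit:
jog_arm --steps '{"wx": [0, 0, 0, 0, 0, 0], "wy": [0, 0, 0, 0, 0, 0], "wz": [0, 0, 0, 0, 0, 0], "tx": [0, 0, 0, 0, 0, 0], "ty": [0, 0, 0, 0, 0, 0], "tz": [0, 0, 0, 0, 0, 0], "finger_gap": [0.042, 0.042, 0.042, 0.042, 0.042, 0.042]}'

```text
clock: 10.4
tool_pos: [0.4466, 0.2733, 0.097]
eef_rot: [-0.16, 0.987, 0.0, 0.001]
force: [-2.0, -1.7, 7.6]
grip_width: 0.0468
finger_force: 39.9
```

In the tool's units: -0.155 m is -0.3875, -0.15 m is -0.375.

Emit:
jog_arm --steps '{"wx": [0, 0, 0, 0, 0], "wy": [0, 0, 0, 0, 0], "wz": [0, 0, 0, 0, 0], "tx": [0, 0, 0, 0, 0], "ty": [0, 0, 0, 0, 0], "tz": [-0.125, -0.25, -0.375, -0.3875, -0.3875], "finger_gap": [0.042, 0.042, 0.042, 0.042, 0.042]}'

```text
clock: 10.9
tool_pos: [0.4468, 0.2735, 0.2526]
eef_rot: [-0.16, 0.987, 0.001, 0.002]
force: [-0.4, -0.3, -1.0]
grip_width: 0.046
finger_force: 41.5
```

```bash
python3 -c "
from h import *
delta([.5253,.0029,.25],1.627)"
```

```text
rot [0.005, 0.001, 1.837] shift [0.0113, -0.2815, 0.0021] | tcp [0.4468 0.2735 0.2526] q7 1.29 F [-0.4 -0.3 -1. ] w 0.0460 t 10.9
```

In the tool's units: -0.23 m is -0.575, 0.005 m is 0.0125, 1.2 rad is 0.6.

Emit:
jog_arm --steps '{"wx": [0, 0, 0, 0, 0, 0, 0, 0], "wy": [0, 0, 0, 0, 0, 0, 0, 0], "wz": [0.075, 0.15, 0.225, 0.3, 0.375, 0.45, 0.525, 0.6], "tx": [0.005, 0.0075, 0.01, 0.0125, 0.015, 0.0175, 0.02, 0.0225], "ty": [-0.075, -0.15, -0.225, -0.3, -0.375, -0.45, -0.525, -0.575], "tz": [0, 0, 0, 0, 0, 0, 0, 0], "finger_gap": [0.042, 0.042, 0.042, 0.042, 0.042, 0.042, 0.042, 0.042]}'

```text
clock: 11.7
tool_pos: [0.5095, 0.0493, 0.2485]
eef_rot: [0.429, 0.903, -0.002, -0.001]
force: [0.4, -0.3, -0.6]
grip_width: 0.0466
finger_force: 41.5
```

```bash
python3 -c "
from h import *
delta([.5253,.0029,.20],1.627)"
```

```text
rot [-0.004, 0.001, 0.628] shift [-0.046, -0.0169, 0.0485] | tcp [0.5095 0.0493 0.2485] q7 0.60 F [ 0.4 -0.3 -0.6] w 0.0466 t 11.7
```

In the tool's units: 0.048 m is 0.12, -0.045 m is -0.1125, 0.63 rad is 0.315.

Emit:
jog_arm --steps '{"wx": [0, 0, 0, 0, 0, 0, 0, 0], "wy": [0, 0, 0, 0, 0, 0, 0, 0], "wz": [0.075, 0.15, 0.225, 0.315, 0.315, 0.315, 0.315, 0.315], "tx": [-0.05, -0.1, -0.1125, -0.1125, -0.1125, -0.1125, -0.1125, -0.1125], "ty": [-0.025, -0.0375, -0.0425, -0.0425, -0.0425, -0.0425, -0.0425, -0.0425], "tz": [0.05, 0.1, 0.12, 0.12, 0.12, 0.12, 0.12, 0.12], "finger_gap": [0.042, 0.042, 0.042, 0.042, 0.042, 0.042, 0.042, 0.042]}'

```text
clock: 12.5
tool_pos: [0.526, 0.0068, 0.2026]
eef_rot: [0.684, 0.73, 0.0, -0.0]
force: [0.2, -0.4, -0.8]
grip_width: 0.0465
finger_force: 41.5
```

```bash
python3 -c "
from h import *
optics.snapshot('wrist');optics.snapshot('wrist')
st=get_state();z=st['tool_pos'][2]-.097+.038
for q in (z-.003,z,z+.003): wcup('2',q,[.5253,.0049])
s=optics.snapshot('wrist'); wpock(s,'14')
delta([.5253,.0029,.111],1.627)"
```

```text
2 wrist c [0.5277 0.0077] 333 err 0.0002 yaw 1.641
2 wrist c [0.5276 0.0099] 340 err 0.0002 yaw 1.641
2 wrist c [0.5274 0.0121] 346 err 0.0004 yaw 1.640
pocket 1 [0.0015 0.0011] 179 0.0002
pocket 4 [-0.0005  0.0006] 262 0.0002
rot [0.0, -0.0, 0.007] shift [-0.0036, -0.0012, 0.0918] | tcp [0.5262 0.0066 0.2028] q7 0.16 F [ 0.  -0.  -0.8] w 0.0463 t 12.8
```

In the tool's units: 0.08 m is 0.2, 0.03 m is 0.075, 0.01 rad is 0.005.

Emit:
jog_arm --steps '{"wx": [0, 0, 0, 0, 0, 0, 0, 0], "wy": [0, 0, 0, 0, 0, 0, 0, 0], "wz": [0.005, 0.005, 0.005, 0.005, 0.005, 0.005, 0.005, 0.005], "tx": [-0.0138, -0.0138, -0.0138, -0.0138, -0.0138, -0.0138, -0.0138, -0.0138], "ty": [-0.003, -0.003, -0.003, -0.003, -0.003, -0.003, -0.003, -0.003], "tz": [0.075, 0.1375, 0.1375, 0.1375, 0.155, 0.175, 0.1875, 0.2], "finger_gap": [0.042, 0.042, 0.042, 0.042, 0.042, 0.042, 0.042, 0.042]}'

```text
clock: 13.6
tool_pos: [0.5253, 0.0011, 0.1224]
eef_rot: [0.688, 0.726, 0.0, 0.0]
force: [-0.2, 0.1, -1.1]
grip_width: 0.0465
finger_force: 41.5
```

```bash
python3 -c "
from h import *
delta([.5253,.0009,.111],1.627)"
```

```text
rot [0.0, -0.0, -0.003] shift [-0.0002, -0.0, 0.0114] | tcp [0.5253 0.0011 0.1224] q7 0.23 F [-0.2  0.1 -1.1] w 0.0465 t 13.6
```

In the tool's units: 0.014 m is 0.035, 0.013 m is 0.0325.

Emit:
jog_arm --steps '{"wx": [0, 0, 0, 0, 0, 0, 0, 0], "wy": [0, 0, 0, 0, 0, 0, 0, 0], "wz": [0, 0, 0, 0, 0, 0, 0, 0], "tx": [0, 0, 0, 0, 0, 0, 0, 0], "ty": [0, 0, 0, 0, 0, 0, 0, 0], "tz": [0.015, 0.0275, 0.0325, 0.035, 0.035, 0.035, 0.035, 0.035], "finger_gap": [0.042, 0.042, 0.042, 0.042, 0.058, 0.058, 0.058, 0.058]}'

```text
clock: 14.4
tool_pos: [0.5252, 0.001, 0.1084]
eef_rot: [0.688, 0.726, -0.0, -0.0]
force: [-0.3, -0.5, 0.2]
grip_width: 0.0583
finger_force: 0.0
```

Emit:
jog_arm --steps '{"wx": [0, 0, 0, 0], "wy": [0, 0, 0, 0], "wz": [0, 0, 0, 0], "tx": [0, 0, 0, 0], "ty": [0, 0, 0, 0], "tz": [-0.075, -0.2, -0.325, -0.325], "finger_gap": [0.058, 0.06, 0.085, 0.085]}'

```text
clock: 14.8
tool_pos: [0.5293, 0.0005, 0.2452]
eef_rot: [0.688, 0.725, 0.005, 0.004]
force: [0.9, 0.7, 0.4]
grip_width: 0.0844
finger_force: 0.0
```

```bash
python3 -c "
from h import *
wcup('2',.052,[.5253,.0029]);delta([.4327,-.2849,.25],-2.670+np.pi)
s=optics.snapshot('top'); cv2.imwrite('pics/top1.png',cv2.resize(s['image'][130:290,160:500],None,fx=2.2,fy=2.2))"
```

```text
2 wrist c [0.5267 0.0028] 188 err 0.0003 yaw 1.622
rot [0.006, -0.006, 1.152] shift [-0.2804, -0.1097, -0.0091] | tcp [0.5275 0.0009 0.2421] q7 0.13 F [-0.6 -1.   0.1] w 0.0852 t 14.8
```

View pics/top1.png

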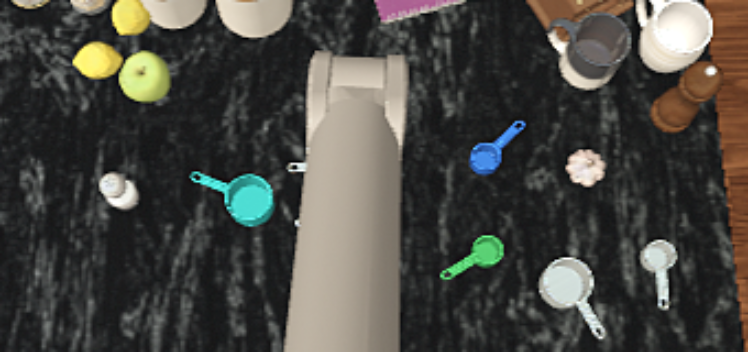

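The arm hides the block in this view, but everything else is undisturbed: garlic at (586,168), salt at (118,190). Moving on to cup 4.

In the tool's units: -0.278 m is -0.695, -0.27 m is -0.675, 1.155 rad is 0.5775.

Emit:
jog_arm --steps '{"wx": [0, 0, 0, 0, 0, 0, 0, 0], "wy": [0, 0, 0, 0, 0, 0, 0, 0], "wz": [0.075, 0.15, 0.225, 0.3, 0.375, 0.45, 0.525, 0.5775], "tx": [-0.1, -0.2, -0.3, -0.4, -0.5, -0.6, -0.675, -0.695], "ty": [-0.0375, -0.075, -0.1125, -0.15, -0.1875, -0.225, -0.2625, -0.2675], "tz": [0, 0, 0, 0, 0, 0, 0, 0], "finger_gap": [0.085, 0.085, 0.085, 0.085, 0.085, 0.085, 0.085, 0.085]}'

```text
clock: 15.7
tool_pos: [0.4294, -0.286, 0.2374]
eef_rot: [0.974, 0.226, -0.002, 0.0]
force: [-0.1, 0.6, -0.6]
grip_width: 0.0849
finger_force: 0.0
```

```bash
python3 -c "
from h import *
delta([.4327,-.2849,.2],-2.670+np.pi)"
```

```text
rot [-0.001, 0.004, -0.015] shift [0.0036, 0.0005, 0.0373] | tcp [ 0.4294 -0.286   0.2374] q7 -0.31 F [-0.1  0.6 -0.6] w 0.0849 t 15.7
```

In the tool's units: 0.037 m is 0.0925, 0.003 m is 0.0075, -0.01 rad is -0.005.

Emit:
jog_arm --steps '{"wx": [0, 0, 0, 0, 0], "wy": [0, 0, 0, 0, 0], "wz": [-0.005, -0.005, -0.005, -0.005, -0.005], "tx": [0.0075, 0.0075, 0.0075, 0.0075, 0.0075], "ty": [0, 0, 0, 0, 0], "tz": [0.0925, 0.0925, 0.0925, 0.0925, 0.0925], "finger_gap": [0.085, 0.085, 0.085, 0.085, 0.085]}'

```text
clock: 16.2
tool_pos: [0.4364, -0.281, 0.2026]
eef_rot: [0.971, 0.237, 0.001, 0.0]
force: [-0.9, 0.8, -0.2]
grip_width: 0.0849
finger_force: 0.0
```

```bash
python3 -c "
from h import *
wcup('4',None,[.4327,-.2849]);delta([.4327,-.2849,.103],-2.670+np.pi)
s=optics.snapshot('wrist'); cv2.imwrite('pics/w5.png',s['image'])"
```

```text
4 wrist c [ 0.4339 -0.2843] 243 err 0.0002 yaw -2.660
rot [0.001, -0.001, 0.008] shift [-0.0052, 0.0016, 0.0996] | tcp [ 0.4364 -0.281   0.2026] q7 -0.26 F [ 0.1 -1.2 -0.3] w 0.0849 t 16.2
```

View pics/w5.png

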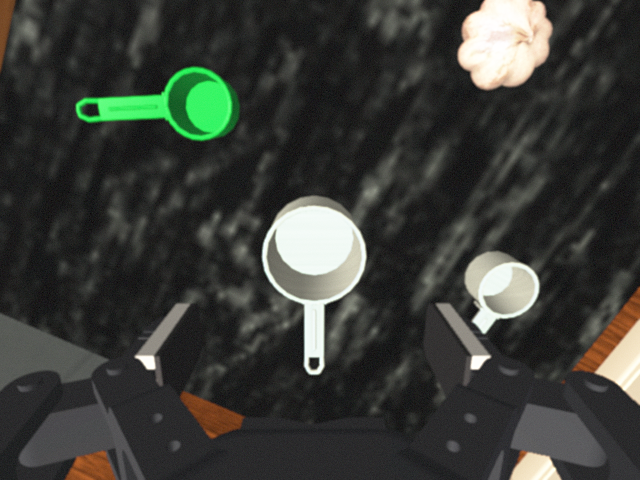

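The wrist view shows cup 4 at (315,250) with its handle towards the palm. Cup 1 at (508,288) is clear of the right finger.

In the tool's units: 0.1 m is 0.25, -0.005 m is -0.0125, 0.005 rad is 0.0025.

Emit:
jog_arm --steps '{"wx": [0, 0, 0, 0, 0, 0], "wy": [0, 0, 0, 0, 0, 0], "wz": [0.0025, 0.0025, 0.0025, 0.0025, 0.0025, 0.0025], "tx": [-0.0125, -0.0125, -0.0125, -0.0125, -0.0125, -0.0125], "ty": [0.0025, 0.0025, 0.0025, 0.0025, 0.0025, 0.0025], "tz": [0.125, 0.225, 0.25, 0.25, 0.25, 0.25], "finger_gap": [0.085, 0.085, 0.085, 0.085, 0.085, 0.085]}' --grip_force 40

```text
clock: 16.9
tool_pos: [0.4332, -0.285, 0.1036]
eef_rot: [0.972, 0.235, 0.002, 0.001]
force: [-0.3, 0.3, 0.4]
grip_width: 0.0847
finger_force: 0.0
```

Emit:
jog_arm --steps '{"wx": [0, 0, 0, 0, 0, 0], "wy": [0, 0, 0, 0, 0, 0], "wz": [0, 0, 0, 0, 0, 0], "tx": [0, 0, 0, 0, 0, 0], "ty": [0, 0, 0, 0, 0, 0], "tz": [0, 0, 0, 0, 0, 0], "finger_gap": [0.058, 0.058, 0.058, 0.058, 0.058, 0.058]}'

```text
clock: 17.5
tool_pos: [0.4327, -0.2845, 0.1036]
eef_rot: [0.972, 0.235, 0.001, 0.0]
force: [-1.9, 3.2, 11.1]
grip_width: 0.0622
finger_force: 40.8
```

In the tool's units: -0.15 m is -0.375, -0.1 m is -0.25.

Emit:
jog_arm --steps '{"wx": [0, 0, 0, 0, 0], "wy": [0, 0, 0, 0, 0], "wz": [0, 0, 0, 0, 0], "tx": [0, 0, 0, 0, 0], "ty": [0, 0, 0, 0, 0], "tz": [-0.125, -0.25, -0.375, -0.375, -0.375], "finger_gap": [0.058, 0.058, 0.058, 0.058, 0.058]}'

```text
clock: 18.0
tool_pos: [0.4323, -0.2841, 0.253]
eef_rot: [0.972, 0.235, 0.002, 0.0]
force: [0.1, 0.2, -2.0]
grip_width: 0.0627
finger_force: 44.9
```

```bash
python3 -c "
from h import *
delta([.691,.0122,.25],1.627)"
```

```text
rot [0.003, -0.002, -1.153] shift [0.3654, -0.1455, 0.0039] | tcp [ 0.4323 -0.2841  0.253 ] q7 -0.31 F [ 0.1  0.2 -2. ] w 0.0627 t 18.0
```

The rows are not in the units I measure in: shifts go in shares of 0.4 m and turns go in shares of 2 rad. I convert before sending: 0.355 m is 0.8875, 0.315 m is 0.7875, -1.15 rad is -0.575.

Emit:
jog_arm --steps '{"wx": [0, 0, 0, 0, 0, 0, 0, 0], "wy": [0, 0, 0, 0, 0, 0, 0, 0], "wz": [-0.07, -0.14, -0.21, -0.28, -0.35, -0.42, -0.49, -0.575], "tx": [0.1125, 0.225, 0.3375, 0.45, 0.5625, 0.675, 0.7875, 0.8875], "ty": [-0.045, -0.09, -0.135, -0.18, -0.225, -0.27, -0.315, -0.3575], "tz": [0, 0, 0, 0, 0, 0, 0, 0], "finger_gap": [0.058, 0.058, 0.058, 0.058, 0.058, 0.058, 0.058, 0.058]}'

```text
clock: 18.8
tool_pos: [0.6826, 0.0077, 0.2489]
eef_rot: [0.693, 0.721, -0.001, -0.002]
force: [0.5, -1.2, -1.2]
grip_width: 0.0626
finger_force: 44.9
```

```bash
python3 -c "
from h import *
delta([.691,.0122,.20],1.627)"
```

```text
rot [-0.004, -0.001, -0.016] shift [0.0041, 0.0088, 0.0488] | tcp [0.6826 0.0077 0.2489] q7 0.19 F [ 0.5 -1.2 -1.2] w 0.0626 t 18.8
```

In the tool's units: 0.048 m is 0.12, 0.04 m is 0.1, -0.005 rad is -0.0025.

Emit:
jog_arm --steps '{"wx": [0, 0, 0, 0, 0, 0], "wy": [0, 0, 0, 0, 0, 0], "wz": [-0.0025, -0.0025, -0.0025, -0.0025, -0.0025, -0.0025], "tx": [0.015, 0.015, 0.015, 0.015, 0.015, 0.015], "ty": [0.0175, 0.0175, 0.0175, 0.0175, 0.0175, 0.0175], "tz": [0.1, 0.12, 0.12, 0.12, 0.12, 0.12], "finger_gap": [0.058, 0.058, 0.058, 0.058, 0.058, 0.058]}'

```text
clock: 19.4
tool_pos: [0.6897, 0.0103, 0.2054]
eef_rot: [0.694, 0.72, 0.001, 0.001]
force: [0.2, 0.6, -1.0]
grip_width: 0.0626
finger_force: 44.9
```

```bash
python3 -c "
from h import *
optics.snapshot('wrist')
st=get_state();z=st['tool_pos'][2]-.1036+.046
for q in (z-.003,z,z+.003): wcup('4',q,[.691,.0122])
s=optics.snapshot('wrist'); wpock(s,'1')
delta([.691,.0122,.110],1.627)
cv2.imwrite('pics/w6.png',s['image'])"
```

```text
4 wrist c [0.6914 0.0089] 388 err 0.0002 yaw 1.594
4 wrist c [0.6912 0.0121] 396 err 0.0003 yaw 1.585
4 wrist c [0.6908 0.0152] 386 err 0.0005 yaw 1.567
pocket 1 [0. 0.] 0 nan
rot [0.001, -0.0, -0.018] shift [0.0008, 0.0016, 0.0942] | tcp [0.6894 0.0113 0.2042] q7 0.20 F [ 0.1  0.2 -1.9] w 0.0625 t 19.6h.py:31: RuntimeWarning: Mean of empty slice.
  return c,k.sum(),np.abs(f.fun).mean()
  ret = ret.dtype.type(ret / rcount)
```

View pics/w6.png

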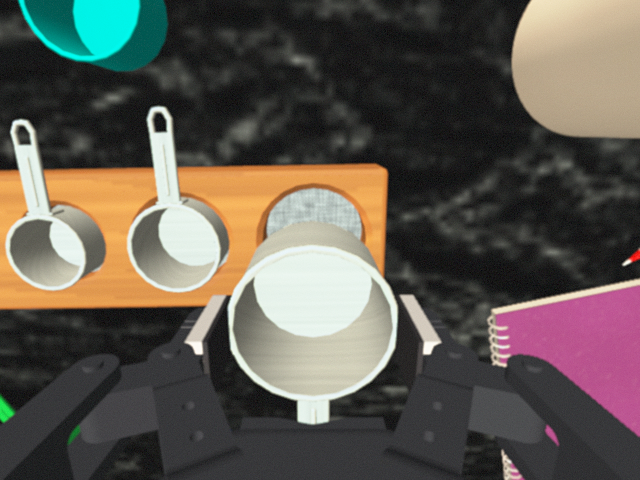

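Cups 2 and 3 are seated, at (55,250) and (180,245). Cup 4 is held square above its pocket, so I'll insert it.

In the tool's units: 0.082 m is 0.205, 0.0016 m is 0.004, -0.018 rad is -0.009.

Emit:
jog_arm --steps '{"wx": [0, 0, 0, 0, 0, 0, 0, 0], "wy": [0, 0, 0, 0, 0, 0, 0, 0], "wz": [-0.009, -0.009, -0.009, -0.009, -0.009, -0.009, -0.009, -0.009], "tx": [0.0033, 0.0033, 0.0033, 0.0033, 0.0033, 0.0033, 0.0033, 0.0033], "ty": [0.004, 0.004, 0.004, 0.004, 0.004, 0.004, 0.004, 0.004], "tz": [0.075, 0.1375, 0.1375, 0.1375, 0.155, 0.175, 0.19, 0.205], "finger_gap": [0.058, 0.058, 0.058, 0.058, 0.058, 0.058, 0.058, 0.058]}'

```text
clock: 20.45
tool_pos: [0.6908, 0.0128, 0.1214]
eef_rot: [0.687, 0.727, 0.0, -0.0]
force: [-0.4, 0.1, -1.6]
grip_width: 0.0624
finger_force: 44.9
```

```bash
python3 -c "
from h import *
delta([.691,.0129,.110],1.627)"
```

```text
rot [0.0, -0.0, -0.0] shift [0.0001, 0.0002, 0.0114] | tcp [0.6908 0.0128 0.1214] q7 0.24 F [-0.4  0.1 -1.6] w 0.0624 t 20.4
```

In the tool's units: 0.013 m is 0.0325, 0.011 m is 0.0275.

Emit:
jog_arm --steps '{"wx": [0, 0, 0, 0, 0, 0, 0, 0], "wy": [0, 0, 0, 0, 0, 0, 0, 0], "wz": [0, 0, 0, 0, 0, 0, 0, 0], "tx": [0, 0, 0, 0, 0, 0, 0, 0], "ty": [0, 0, 0, 0, 0, 0, 0, 0], "tz": [0.015, 0.0275, 0.0325, 0.0325, 0.0325, 0.0325, 0.0325, 0.0325], "finger_gap": [0.058, 0.058, 0.058, 0.058, 0.074, 0.074, 0.074, 0.074]}'

```text
clock: 21.25
tool_pos: [0.6909, 0.0127, 0.1085]
eef_rot: [0.687, 0.727, 0.0, -0.0]
force: [0.3, -0.2, 0.5]
grip_width: 0.0738
finger_force: 0.0
```

Emit:
jog_arm --steps '{"wx": [0, 0, 0, 0], "wy": [0, 0, 0, 0], "wz": [0, 0, 0, 0], "tx": [0, 0, 0, 0], "ty": [0, 0, 0, 0], "tz": [-0.075, -0.2, -0.325, -0.35], "finger_gap": [0.074, 0.076, 0.085, 0.085]}'

```text
clock: 21.65
tool_pos: [0.694, 0.0118, 0.256]
eef_rot: [0.687, 0.727, 0.004, 0.004]
force: [0.8, -0.4, 0.3]
grip_width: 0.0851
finger_force: 0.0
```

```bash
python3 -c "
from h import *
wcup('4',.052,[.691,.0122]);delta([.4684,-.4168,.25],3.100-np.pi)"
```

```text
4 wrist c [0.6924 0.012 ] 206 err 0.0002 yaw -1.508
rot [0.008, -0.009, 1.668] shift [-0.4156, -0.2487, 0.0023] | tcp [0.6935 0.012  0.2549] q7 0.19 F [0.4 0.3 0.7] w 0.0851 t 21.7
```

In the tool's units: -0.272 m is -0.68, -0.238 m is -0.595, 1.12 rad is 0.56.

Emit:
jog_arm --steps '{"wx": [0, 0, 0, 0, 0, 0, 0, 0], "wy": [0, 0, 0, 0, 0, 0, 0, 0], "wz": [0.07, 0.14, 0.21, 0.28, 0.35, 0.42, 0.49, 0.56], "tx": [-0.085, -0.17, -0.255, -0.34, -0.425, -0.51, -0.595, -0.68], "ty": [-0.05, -0.1, -0.15, -0.2, -0.25, -0.3, -0.35, -0.4], "tz": [0, 0, 0, 0, 0, 0, 0, 0], "finger_gap": [0.085, 0.085, 0.085, 0.085, 0.085, 0.085, 0.085, 0.085]}'

```text
clock: 22.5
tool_pos: [0.5449, -0.2686, 0.2471]
eef_rot: [0.969, 0.248, -0.001, -0.001]
force: [0.4, 0.3, -0.1]
grip_width: 0.0852
finger_force: 0.0
```

```bash
python3 -c "
from h import *
delta([.4684,-.4168,.19],3.100-np.pi)"
```

```text
rot [-0.001, 0.002, 0.543] shift [-0.1382, 0.0934, 0.0571] | tcp [ 0.5449 -0.2686  0.2471] q7 -0.33 F [ 0.4  0.3 -0.1] w 0.0852 t 22.5
```

In the tool's units: -0.133 m is -0.3325, -0.105 m is -0.2625, 0.54 rad is 0.27.

Emit:
jog_arm --steps '{"wx": [0, 0, 0, 0, 0, 0, 0, 0], "wy": [0, 0, 0, 0, 0, 0, 0, 0], "wz": [0.07, 0.14, 0.21, 0.27, 0.27, 0.27, 0.27, 0.27], "tx": [-0.0875, -0.175, -0.2625, -0.3325, -0.3325, -0.3325, -0.3325, -0.3325], "ty": [0.06, 0.12, 0.175, 0.225, 0.225, 0.225, 0.225, 0.225], "tz": [0.0375, 0.075, 0.1125, 0.14, 0.14, 0.14, 0.14, 0.14], "finger_gap": [0.085, 0.085, 0.085, 0.085, 0.085, 0.085, 0.085, 0.085]}'

```text
clock: 23.3
tool_pos: [0.4751, -0.4095, 0.1925]
eef_rot: [1.0, -0.015, 0.0, -0.001]
force: [-0.7, 0.3, -0.1]
grip_width: 0.0848
finger_force: 0.0
```

```bash
python3 -c "
from h import *
optics.snapshot('wrist')
wcup('1',None,[.4684,-.4168]);delta([.4684,-.4168,.091],3.100-np.pi)"
```

```text
1 wrist c [ 0.468  -0.4164] 133 err 0.0005 yaw 2.926
rot [-0.001, -0.001, 0.011] shift [-0.0063, 0.0071, 0.1018] | tcp [ 0.4749 -0.41    0.1928] q7 -0.49 F [-0.3  0.7  0.1] w 0.0853 t 23.4
```

```bash
python3 -c "
from h import *
s=optics.snapshot('wrist'); u,v=project(s,[.468,-.4164,.032])[0]; b=blob(s,bright,u,v,k=2,w=170)
im=s['image'].copy(); cv2.polylines(im,[b.round().astype(np.int32).reshape(-1,1,2)],True,(0,0,255),1); cv2.circle(im,(int(u),int(v)),2,(255,0,0),-1)
cv2.imwrite('pics/w7.png',im)
s=optics.snapshot('top'); u,v=project(s,[.468,-.4164,.032])[0]; print(u,v)
"
```

```text
460.0099651256146 245.36576742966122
```

View pics/w7.png

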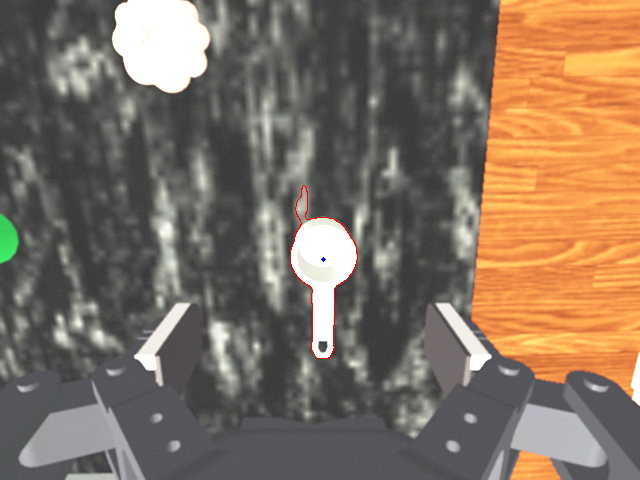

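The odd wrist yaw came from a bright marble streak. The handle runs from (323,255) to (323,347), in line with the tool, so the top-view yaw holds. Descending.

In the tool's units: 0.101 m is 0.2525, 0.09 m is 0.225, 0.01 rad is 0.005.

Emit:
jog_arm --steps '{"wx": [0, 0, 0, 0, 0, 0], "wy": [0, 0, 0, 0, 0, 0], "wz": [0.005, 0.005, 0.005, 0.005, 0.005, 0.005], "tx": [-0.0155, -0.0155, -0.0155, -0.0155, -0.0155, -0.0155], "ty": [0.017, 0.017, 0.017, 0.017, 0.017, 0.017], "tz": [0.125, 0.225, 0.2525, 0.2525, 0.2525, 0.2525], "finger_gap": [0.085, 0.085, 0.085, 0.085, 0.085, 0.085]}' --grip_force 40

```text
clock: 24.1
tool_pos: [0.4685, -0.4188, 0.094]
eef_rot: [1.0, -0.021, 0.002, 0.001]
force: [-0.2, 1.0, -0.3]
grip_width: 0.0849
finger_force: 0.0
```

Emit:
jog_arm --steps '{"wx": [0, 0, 0, 0, 0, 0, 0], "wy": [0, 0, 0, 0, 0, 0, 0], "wz": [0, 0, 0, 0, 0, 0, 0], "tx": [0, 0, 0, 0, 0, 0, 0], "ty": [0, 0, 0, 0, 0, 0, 0], "tz": [0, 0, 0, 0, 0, 0, 0], "finger_gap": [0.034, 0.034, 0.034, 0.034, 0.034, 0.034, 0.034]}'

```text
clock: 24.8
tool_pos: [0.4676, -0.4178, 0.0926]
eef_rot: [1.0, -0.022, 0.0, -0.0]
force: [-0.7, 1.9, 5.4]
grip_width: 0.0382
finger_force: 39.7
```

In the tool's units: -0.16 m is -0.4, -0.15 m is -0.375.

Emit:
jog_arm --steps '{"wx": [0, 0, 0, 0, 0], "wy": [0, 0, 0, 0, 0], "wz": [0, 0, 0, 0, 0], "tx": [0, 0, 0, 0, 0], "ty": [0, 0, 0, 0, 0], "tz": [-0.125, -0.25, -0.375, -0.4, -0.4], "finger_gap": [0.034, 0.034, 0.034, 0.034, 0.034]}'

```text
clock: 25.3
tool_pos: [0.4679, -0.4186, 0.2539]
eef_rot: [1.0, -0.022, 0.002, 0.001]
force: [-0.3, 0.9, -0.8]
grip_width: 0.0381
finger_force: 40.6
```

```bash
python3 -c "
from h import *
delta([.4544,-.0011,.25],1.627)"
```

```text
rot [0.005, -0.001, -1.67] shift [-0.0315, -0.4165, 0.0029] | tcp [ 0.4679 -0.4186  0.2539] q7 -0.52 F [-0.3  0.9 -0.8] w 0.0381 t 25.3
```

In the tool's units: -0.28 m is -0.7, -0.245 m is -0.6125, -1.12 rad is -0.56.

Emit:
jog_arm --steps '{"wx": [0, 0, 0, 0, 0, 0, 0, 0], "wy": [0, 0, 0, 0, 0, 0, 0, 0], "wz": [-0.07, -0.14, -0.21, -0.28, -0.35, -0.42, -0.49, -0.56], "tx": [-0.0075, -0.0125, -0.02, -0.025, -0.0325, -0.04, -0.045, -0.0525], "ty": [-0.0875, -0.175, -0.2625, -0.35, -0.4375, -0.525, -0.6125, -0.7], "tz": [0, 0, 0, 0, 0, 0, 0, 0], "finger_gap": [0.034, 0.034, 0.034, 0.034, 0.034, 0.034, 0.034, 0.034]}'

```text
clock: 26.1
tool_pos: [0.4571, -0.1347, 0.2498]
eef_rot: [0.857, 0.516, -0.001, -0.001]
force: [0.1, -0.2, 0.1]
grip_width: 0.0379
finger_force: 40.6
```

```bash
python3 -c "
from h import *
delta([.4544,-.0011,.20],1.627)"
```

```text
rot [-0.003, 0.0, -0.544] shift [0.1169, -0.0648, 0.0499] | tcp [ 0.4571 -0.1347  0.2498] q7 -0.12 F [ 0.1 -0.2  0.1] w 0.0379 t 26.1
```

In the tool's units: 0.115 m is 0.2875, 0.105 m is 0.2625, -0.545 rad is -0.2725.

Emit:
jog_arm --steps '{"wx": [0, 0, 0, 0, 0, 0, 0, 0], "wy": [0, 0, 0, 0, 0, 0, 0, 0], "wz": [-0.07, -0.14, -0.21, -0.2725, -0.2725, -0.2725, -0.2725, -0.2725], "tx": [0.0875, 0.175, 0.2625, 0.2875, 0.2875, 0.2875, 0.2875, 0.2875], "ty": [-0.05, -0.1, -0.145, -0.1575, -0.1575, -0.1575, -0.1575, -0.1575], "tz": [0.0375, 0.075, 0.1125, 0.125, 0.125, 0.125, 0.125, 0.125], "finger_gap": [0.034, 0.034, 0.034, 0.034, 0.034, 0.034, 0.034, 0.034]}'

```text
clock: 26.9
tool_pos: [0.4575, -0.0073, 0.2019]
eef_rot: [0.69, 0.724, 0.0, 0.0]
force: [-0.7, -0.2, -1.5]
grip_width: 0.0382
finger_force: 40.6
```

```bash
python3 -c "
from h import *
optics.snapshot('wrist');optics.snapshot('wrist')
st=get_state();z=st['tool_pos'][2]-.0926+.032
for q in (z-.003,z): wcup('1',q,[.4544,-.0011])
delta([.4544,-.0011,.1126],1.627)
s=optics.snapshot('wrist');cv2.imwrite('pics/w8.png',s['image'])"
```

```text
1 wrist c [ 0.4593 -0.0081] 224 err 0.0003 yaw 1.790
1 wrist c [ 0.4592 -0.0056] 228 err 0.0004 yaw 1.859
rot [0.001, -0.0, -0.007] shift [0.0054, -0.003, 0.0893] | tcp [ 0.4576 -0.0064  0.2019] q7 0.12 F [-1.   0.3  0.2] w 0.0381 t 27.1
```

View pics/w8.png

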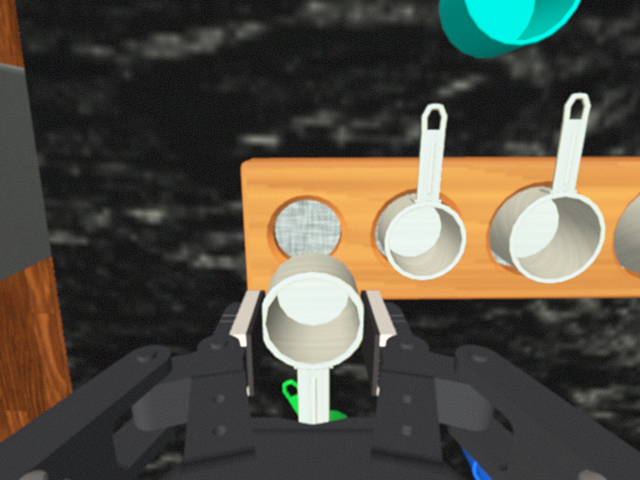

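Cup 1 is held at (313,310) over its empty pocket at (307,228). Inserting.

In the tool's units: 0.078 m is 0.195, -0.003 m is -0.0075, -0.007 rad is -0.0035.

Emit:
jog_arm --steps '{"wx": [0, 0, 0, 0, 0, 0, 0, 0], "wy": [0, 0, 0, 0, 0, 0, 0, 0], "wz": [-0.0035, -0.0035, -0.0035, -0.0035, -0.0035, -0.0035, -0.0035, -0.0035], "tx": [0.0143, 0.0143, 0.0143, 0.0143, 0.0143, 0.0143, 0.0143, 0.0143], "ty": [-0.0075, -0.0075, -0.0075, -0.0075, -0.0075, -0.0075, -0.0075, -0.0075], "tz": [0.075, 0.125, 0.125, 0.125, 0.15, 0.17, 0.185, 0.195], "finger_gap": [0.034, 0.034, 0.034, 0.034, 0.034, 0.034, 0.034, 0.034]}'

```text
clock: 27.95
tool_pos: [0.454, -0.0004, 0.1231]
eef_rot: [0.686, 0.727, -0.0, -0.0]
force: [0.0, 0.0, -1.2]
grip_width: 0.0381
finger_force: 40.6
```

```bash
python3 -c "
from h import *
delta([.4544,-.0008,.1126],1.627)"
```

```text
rot [-0.0, -0.0, 0.002] shift [-0.0004, 0.0003, 0.0105] | tcp [ 4.540e-01 -4.000e-04  1.231e-01] q7 0.23 F [ 0.   0.  -1.2] w 0.0381 t 27.9
```

In the tool's units: 0.012 m is 0.03, 0.01 m is 0.025.

Emit:
jog_arm --steps '{"wx": [0, 0, 0, 0, 0, 0, 0, 0], "wy": [0, 0, 0, 0, 0, 0, 0, 0], "wz": [0, 0, 0, 0, 0, 0, 0, 0], "tx": [0, 0, 0, 0, 0, 0, 0, 0], "ty": [0, 0, 0, 0, 0, 0, 0, 0], "tz": [0.015, 0.025, 0.03, 0.03, 0.03, 0.03, 0.03, 0.03], "finger_gap": [0.034, 0.034, 0.034, 0.034, 0.05, 0.05, 0.05, 0.05]}'

```text
clock: 28.75
tool_pos: [0.4541, -0.0003, 0.1115]
eef_rot: [0.686, 0.727, -0.0, -0.0]
force: [-0.2, -0.1, 0.7]
grip_width: 0.05
finger_force: 0.0
```

Emit:
jog_arm --steps '{"wx": [0, 0, 0, 0], "wy": [0, 0, 0, 0], "wz": [0, 0, 0, 0], "tx": [0, 0, 0, 0], "ty": [0, 0, 0, 0], "tz": [-0.075, -0.175, -0.275, -0.375], "finger_gap": [0.05, 0.054, 0.085, 0.085]}'

```text
clock: 29.15
tool_pos: [0.4538, -0.0006, 0.263]
eef_rot: [0.686, 0.727, -0.0, -0.0]
force: [1.1, 0.2, -0.6]
grip_width: 0.0804
finger_force: 0.0
```

Emit:
jog_arm --steps '{"wx": [0, 0, 0, 0, 0], "wy": [0, 0, 0, 0, 0], "wz": [0, 0, 0, 0, 0], "tx": [0, 0, 0, 0, 0], "ty": [-0.125, -0.25, -0.325, -0.325, -0.325], "tz": [-0.05, -0.1, -0.1, -0.1, -0.1], "finger_gap": [0.085, 0.085, 0.085, 0.085, 0.085]}'

```text
clock: 29.65
tool_pos: [0.3242, -0.0079, 0.3019]
eef_rot: [0.686, 0.727, 0.001, -0.0]
force: [0.2, -0.2, -0.6]
grip_width: 0.0849
finger_force: 0.0
```

```bash
python3 -c "
from h import *
optics.snapshot('wrist')
s=optics.snapshot('wrist');cv2.imwrite('pics/w9.png',s['image'])
for k,z in PK.items(): wcup(k,.052,z[:2])
delta([.2,-.5,.35],1.627)"
```

```text
1 wrist c [4.55e-01 1.00e-04] 105 err 0.0002 yaw -1.499
2 wrist c [0.5255 0.0036] 156 err 0.0001 yaw 1.618
3 wrist c [0.6039 0.0094] 40 err 0.0003 yaw nan
4 wrist c [0.691  0.0122] 0 err nan yaw -2.867
rot [-0.001, 0.001, 0.001] shift [-0.4841, -0.1531, -0.0478] | tcp [ 0.325  -0.0079  0.3014] q7 -0.25 F [-0.2  0.1 -0.1] w 0.0848 t 29.9h.py:43: RuntimeWarning: Mean of empty slice.
  c,k,e=fit(P,R,cam,c0,0.,.008); Q=cast(s,b,z-.003)[:,:2]-c; r=np.hypot(*Q.T); m=Q[(r>R+.012)&(r<L+.003)].mean(0)
  ret = um.true_divide(
h.py:31: RuntimeWarning: Mean of empty slice.
  return c,k.sum(),np.abs(f.fun).mean()
  ret = ret.dtype.type(ret / rcount)
```

View pics/w9.png

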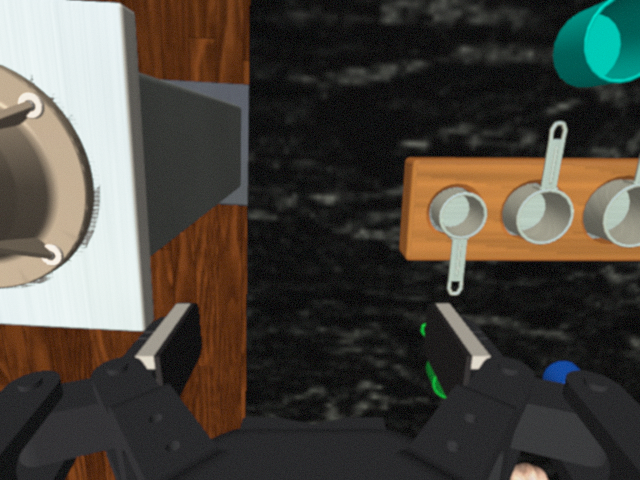

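Cups 1 and 2 sit properly, at (457,213) and (538,213). A final check of the whole row from the scene and top cameras.

```bash
python3 -c "
from h import *
a=optics.snapshot('scene'); b=optics.snapshot('top')
A=cv2.resize(a['image'][190:290,270:430],None,fx=4.9,fy=3.0*1.63,interpolation=3)[:, :784]
B=b['image'][150:290,190:470]; B=cv2.resize(B,(A.shape[1]//2*1,A.shape[1]//4))
cv2.imwrite('pics/fin.png',np.vstack([A[:400],np.hstack([B,np.zeros((B.shape[0],A.shape[1]-B.shape[1],3),np.uint8)])]))
for k,z in PK.items():
    for q in (.049,.052,.055): wcup(k,q,z[:2],'top')
" 2>/dev/null
```

```text
1 top c [ 0.4795 -0.0122] 0 err nan yaw -2.476
1 top c [ 0.479 -0.013] 0 err nan yaw -2.512
1 top c [ 0.4782 -0.0128] 0 err nan yaw -2.494
2 top c [0.5282 0.0025] 42 err 0.0005 yaw 1.645
2 top c [0.5274 0.0026] 42 err 0.0005 yaw 1.643
2 top c [0.5266 0.0026] 42 err 0.0005 yaw 1.643
3 top c [0.6081 0.0091] 49 err 0.0007 yaw 1.650
3 top c [0.6071 0.009 ] 50 err 0.0007 yaw 1.648
3 top c [0.6061 0.009 ] 50 err 0.0007 yaw 1.647
4 top c [0.6947 0.0126] 53 err 0.0005 yaw -1.540
4 top c [0.6935 0.0125] 54 err 0.0005 yaw -1.537
4 top c [0.6923 0.0125] 55 err 0.0005 yaw -1.536
```

View pics/fin.png

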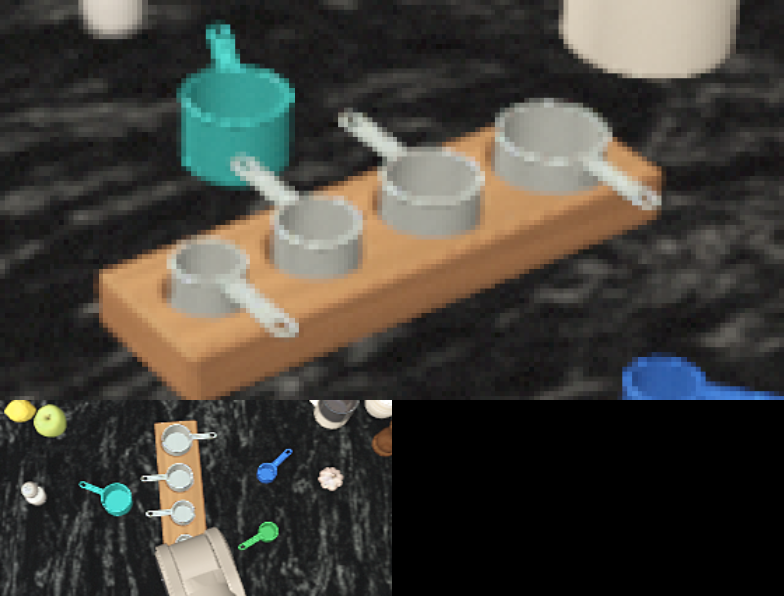

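All four cups stand level in size order at the same rim height, with handles square to the block. The garlic at (330,478) and salt at (33,492) are untouched. Handing in.

```bash
python3 -c "
from bench import r
print(r.hand_in())"
```

```text
the job is handed in; nothing more can be done
None
```

The job is handed in at about 30 s: all four cups are seated in their own pockets in size order, with handles square over the long sides (second and third to one side, smallest and largest to the other), and the garlic bulb and salt shaker were not moved.

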